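# Lock the rotating bottle rack with the mallet

### The arm

A 7-joint arm with a two-finger parallel gripper is mounted at the origin on the work surface. World frame = base frame: x ahead of the robot, y to its left, z up, the work surface at z = 0. Lengths are in m, angles in rad, forces in N, time in s.
With the tool pointing down it reaches from about 0.4 to 0.85 m from the base axis. Payload 6.9 kg.
Tool frame: the origin (TCP) lies midway between the tips of the shut fingers; the grasp point (between the pads) lies 19 mm behind it; z points along the fingers, y is the line along which they close (so a half turn about z gives the same grasp; the last joint's range is limited). The gripper opens to 85 mm and grips with 20 to 120 N. Pads are 22 mm wide; open, the fingers measure 114 mm over their backs; the gripper's body (76 mm by 85 mm) begins 54 mm behind the grasp point. The pads swing forward as they close: fully open they stand 13 mm farther back than shut.
Start: joints at [-1.141, 0.507, -0.238, 1.5, 0.126, 1.149, -0.155], TCP at [0.199, 0.593, 0.231] pointing down, gripper open.
Joint ranges: [-3.08, 3.08], [-0.24, 2.05], [-1.43, 1.35], [0, 2.5], [-1.52, 4.66], [0.17, 1.96], [-2.89, 2.89]. Speed limits (rad/s): [2.39, 2.39, 3.14, 3.14, 3.14, 3.14, 3.14].

### API

Orientations are given as [roll, pitch, yaw] about the fixed x, y, z axes, in that order (R = Rz(yaw) Ry(pitch) Rx(roll)).
In Python, from cell import * gives the robot as it stands. Calls block until the motion is done:
- reach(position, orientation): joint-space move of the TCP to a pose.
- move_straight(position, frame=None, feed=0.15, stop_force=None): straight line of the TCP; frame=None keeps the orientation; feed is the mean speed in m/s. With stop_force (N) it stops when the force on the tool has changed by that much, and returns True; else False.
- move_j(angles): joint-space move.
- release() and grab(squeeze=None): open the fingers fully, or close them until they stop; squeeze is the grip in N (None keeps the last).
- dwell(seconds).
- inverse_kinematics(position, orientation): joint angles nearest the present ones, or None.
- snapshot(name): name is "side" or "top" or "wrist"; returns (picture, depth): 384x512x3 uint8, blue, green, red; 384x512 float32, m along the optical axis (not along the pixel's ray), 0 where there is no reading.
- calibration(name): a dict with "fx", "fy", "cx", "cy" (pixels), "k1" (the pictures are not rectified: a ray, as slopes to the right and down, at radius r is drawn at 1 + k1 r^2 times it, then the intrinsics apply), "rvec" (rotation vector, rad) and "tvec" (3), from world to camera coordinates, as OpenCV has them. Camera axes: x right, y down, z forward; pixel columns grow to the right and rows downward; lengths in m; the calibration is good to about 2 mm. A picture is of the moment at which its call begins: read the wrist's pose just before it. calibration takes no time and is no camera call; for the wrist camera it gives the pose at the moment of the call.
A pose or a line that the arm cannot do raises Unreachable and nothing moves.
- close_job(): hands the job in; it is judged then, once.
Readings, each from a call of its own:
- get_t(): time.
- get_joints(): joint angles.
- get_joint_velocities(): joint speeds.
- get_tau(): joint torques, N m.
- get_ee_pos(): TCP position.
- get_ee_rot(): TCP orientation.
- get_ft_force(): force on the tool from outside, world axes, zero at the start.
- get_wrist_torque(): the same for the moment, N m.
- get_gripper_width(): finger opening in m.
- get_finger_force(): force on a finger pad.
Only numpy, scipy, OpenCV 4.12 (cv2) and the standard library are available. Lean on these libraries where they do the work, as an engineer would, in place of code of your own. Each camera call takes 0.05 s, during which the arm holds its last target. There are 200 camera calls.

### The job

Lock the rotating bottle rack so that it can be loaded: turn it until the sprung lock pin on its arm stands over the notch in the rim of the foot (feel for it, the arm hides it), then knock the pin down with the held mallet, not with the gripper, until it latches fully home in the notch. Then stand the mallet upright on the bare counter again, on its broad face, and leave the bottle, cup and scoop where they are.

Things in the scene. Friction and masses are not known exactly. Their poses are not given: they have to be found in the camera images.
- rack_foot: Fixed round aluminium foot of the bottle rack, 200 mm across, 18 mm thick, on the counter. Origin on its axis at counter level, z up. Its clamped rim ring (70 to 100 mm from the axis) has one radial notch, 11 mm wide, 14 mm deep, open outwards. The notch lies near the foot's x axis but, as clamped, up to 6 mm to either side of it: not measured, to be seen or felt.
- rack: Turning aluminium cross on the foot, four slotted arms. Turns both ways, about 1.2 N at 100 mm, stays where left. Origin on the axis at the arms' underside, 58 mm above the counter; x along the pin's arm. Arms: 58 to 68 mm above the counter, 28 mm wide; from 94 mm out a fork 40 mm wide with an open 24 mm slot, ending 138 mm from the axis. Hub 52 mm across, top 74 mm above the counter.
- pin: Upright sprung lock pin through one arm (dark housing below it), 86 mm from the axis. Head 18 mm across, 6 mm thick; 8 mm shank. Origin: centre of the head's underside, 32 mm above the rack's origin when up, 16 mm when home. Spring up to 13 N; in the last 3 mm it clicks over and stays down, before that it springs back. Off the notch (over 1.5 mm) the foot stops it after 6 mm.
- pin_top (a point): Centre of the top of the pin's head, 6 mm above the pin's origin.
- mallet: Small kitchen mallet (pounder) standing upright on its striking face: steel head 48 mm across and 32 mm high, upright round black handle 22 mm thick from 32 mm up to its end at 128 mm. About 300 g. Origin at the centre of the striking face (underside), z up along the handle.
- bottle: Clear glass bottle with a clear cap, 62 mm across, 160 mm high, standing. Origin at the centre of its underside. Leave it alone.
- cup: Small aluminium cup, 64 mm across, 60 mm high, standing. Origin at the centre of its underside. Leave it alone.
- scoop: Blue plastic scoop lying on the counter, about 150 mm long, 45 mm wide, 30 mm high. Origin at the counter under the joint of bowl and handle, x towards the bowl. Leave it alone.
- organizer: Fixed drawer organizer box with a sliding lid, 160 x 240 x 73 mm (x, y, z). Origin at the centre of its underside.

How it is judged:
On the way:
1. the pin is pushed down 4 mm or more under the mallet (over 3 N) (contact force between mallet and pin above 3 N and z of pin in the frame of rack below 0.028 m).
At the end, for the whole second after the job is handed in: The lock pin is latched down within 2.5 mm of fully home, the pin's arm near the foot's x axis, in the notch (within 0.12 rad), and the mallet stands upright (within 0.1 rad) and still on the counter on its face, touching neither rack nor foot (z of pin in the frame of rack below 0.0185 m and angle between the x axis of rack and the x axis of rack_foot, either way round below 0.12 rad and height (world z) of mallet below 0.006 m and angle between mallet's own z axis and vertical below 0.1 rad and linear speed of mallet below 0.02 m/s and contact force between mallet and rack below 0.1 N and contact force between mallet and rack_foot below 0.1 N).
It fails at once if the pin is pressed by the gripper or arm instead of the mallet (contact force between any of the fingers, the arm and pin above 2 N).
It fails at once if the bottle, cup or scoop is moved by more than 30 mm or the bottle or cup tipped over (distance of any of bottle, cup, scoop from where it was at the start of the episode above 0.03 m or angle between any of bottle, cup's own z axis and vertical above 0.5 rad).
It also fails if it takes over 67 s, if anything falls off the work surface, if the arm or the gripper's body presses on something with over 40 N, if the wrist force passes 120 N, or if a joint passes its speed limit or range.

## Working session

There is one attempt and no reset: what is moved stays moved. The work goes in short steps, each a Python script; the robot and the scene stay as the last script left them, time stands still between calls to the robot, and variables do not carry over. Pictures are saved under pics/ and viewed, at most 10 in all, crops included, and the job is handed in when it is done.

```bash
mkdir -p pics; ls
python3 - <<'E'
from cell import *
import cv2,numpy as np
for n in ("side","top"):
    p,d=snapshot(n); np.savez(f"pics/{n}0.npz",p=p,d=d); cv2.imwrite(f"pics/{n}0.png",p)
    c=calibration(n); print(n,c)
    R=cv2.Rodrigues(np.array(c["rvec"],float))[0]; print(-R.T@np.array(c["tvec"]).ravel())
a=cv2.imread("pics/side0.png");print(get_t())
E
```

```text
pics
side {'fx': 466.2583361262232, 'fy': 466.2583361262232, 'cx': 245.66477375419626, 'cy': 192.190533658541, 'k1': -0.16856256341710435, 'rvec': array([ 2.13641296, -0.08347678,  0.03809423]), 'tvec': array([-0.65346364,  0.04442685,  1.49429148])}
[ 0.5635306  -1.28245316  0.83644644]
top {'fx': 373.8748460574241, 'fy': 373.8748460574241, 'cx': 251.5447683763478, 'cy': 187.5320926002044, 'k1': -0.05251459982262881, 'rvec': array([ 2.18600794, -2.20063371,  0.11219602]), 'tvec': array([-0.0822258 ,  0.62926861,  1.11336576])}
[ 0.54028742 -0.05831616  1.1606085 ]
0.1
```

View pics/top0.png

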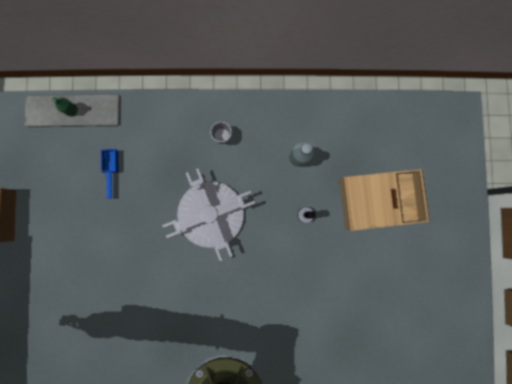

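View pics/side0.png

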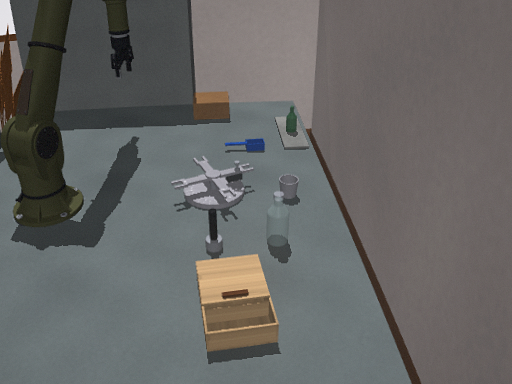

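The top view shows the rack at about (211,214), the mallet at (307,215), the bottle at (302,152), the cup at (221,132), the scoop at (110,170) and the organizer at right. In the side view the pin sits around (237,165). Next I'll work out positions and enlarge the rack.

```bash
cat > h.py <<'E'
import cv2,numpy as np
def cam(c):
    K=np.array([[c["fx"],0,c["cx"]],[0,c["fy"],c["cy"]],[0,0,1.]]);D=np.array([c["k1"],0,0,0.])
    R=cv2.Rodrigues(np.array(c["rvec"],float))[0]; t=np.array(c["tvec"],float).ravel(); return K,D,R,t
def on_plane(uv,z,c):
    K,D,R,t=cam(c); s=cv2.undistortPoints(np.array(uv,float).reshape(-1,1,2),K,D).reshape(-1,2)
    r=np.c_[s,np.ones(len(s))]@R; o=-R.T@t; return o+r*((z-o[2])/r[:,2])[:,None]
def cloud(d,c):
    K,D,R,t=cam(c); h,w=d.shape; g=np.stack(np.meshgrid(np.arange(w),np.arange(h)),-1).reshape(-1,1,2).astype(float)
    s=cv2.undistortPoints(g,K,D).reshape(-1,2); p=np.c_[s,np.ones(len(s))]*d.reshape(-1,1); return ((p-t)@R).reshape(h,w,3)
def project(P,c):
    K,D,R,t=cam(c); return cv2.projectPoints(np.array(P,float).reshape(-1,1,3),c["rvec"],t,K,D)[0].reshape(-1,2)
E
python3 - <<'E'
from cell import *
from h import *
for n,(x0,y0,w,h) in {"top":(155,110,180,160),"side":(160,140,150,120)}.items():
    z=np.load(f"pics/{n}0.npz"); P=cloud(z["d"],calibration(n)); cr=z["p"][y0:y0+h,x0:x0+w]
    cv2.imwrite(f"pics/{n}c.png",cv2.resize(cr,None,fx=400/w*(1 if n=="top" else 1),fy=400/w,interpolation=cv2.INTER_CUBIC))
    if n=="top":
        for nm,lo,hi,reg in (("rackhi",.05,.08,(155,160,270,270)),("pin",.085,.12,(155,160,270,270)),("foot",.01,.03,(155,160,270,270)),("malhead",.024,.04,(285,195,335,235)),("maltop",.11,.14,(285,195,335,235)),("bottle",.02,.2,(280,135,325,175)),("cup",.03,.08,(200,115,240,150))):
            a,b,c_,e=reg; Q=P[b:e,a:c_].reshape(-1,3); m=(Q[:,2]>lo)&(Q[:,2]<hi); Q=Q[m]
            print(nm,len(Q), Q.mean(0).round(4) if len(Q) else "", (cv2.minEnclosingCircle(Q[:,:2].astype(np.float32)) if len(Q) else ""))
a=cv2.imread("pics/topc.png");b=cv2.imread("pics/sidec.png")
h=max(a.shape[0],b.shape[0]); f=lambda i:cv2.copyMakeBorder(i,0,h-i.shape[0],0,0,0)
cv2.imwrite("pics/both.png",np.hstack([f(a),f(b)]))
E
```

```text
rackhi 1641 [0.5477 0.0405 0.0686] ((0.5493349432945251, 0.041323624551296234), 0.13885830342769623)
pin 32 [0.6299 0.0723 0.0961] ((0.6297597885131836, 0.07202640175819397), 0.008494415320456028)
foot 2154 [0.5476 0.0407 0.0177] ((0.5500372052192688, 0.04195663332939148), 0.10128910839557648)
malhead 120 [ 0.545  -0.2449  0.0316] ((0.5454381704330444, -0.24965250492095947), 0.023812994360923767)
maltop 54 [ 0.5451 -0.2493  0.1256] ((0.545099675655365, -0.2501353323459625), 0.010697398334741592)
bottle 446 [ 0.7183 -0.2261  0.1095] ((0.725824236869812, -0.23312099277973175), 0.03118944726884365)
cup 151 [0.802  0.0085 0.0508] ((0.7951651811599731, 0.006110117305070162), 0.03171619400382042)
```

View pics/both.png

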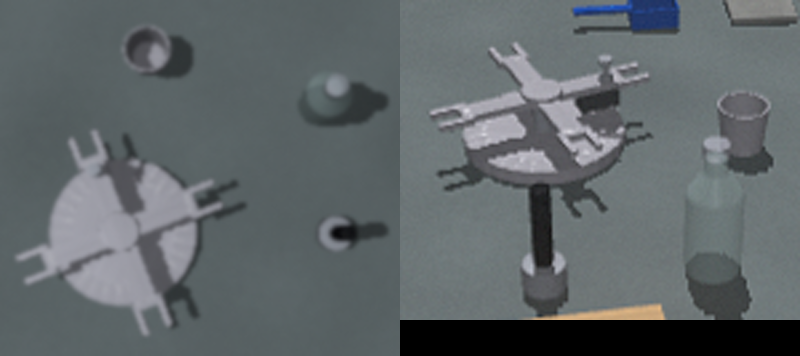

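The crops show the pin on the arm pointing away from the robot at about +21°, with the pin at (0.630, 0.072) and the rack centre at (0.549, 0.0415). The rim has radial marks but I can't see a notch yet. I'll look closer with the wrist camera.

Run:
```python
from cell import *
from h import *
pi=np.pi
print(get_ee_rot())
c=calibration("wrist");K,D,R,t=cam(c);print("cam",-R.T@t, R[2], get_ee_pos())
C=np.array([.5494,.0415,.018]); 
ims=[]
for i,(p,yaw) in enumerate([((.55,.04,.27),0),((.60,-.10,.24),0)]):
    for y in (yaw,yaw+pi/2,yaw-pi/2):
        q=inverse_kinematics(p,[pi,0,y]); print(y,None if q is None else np.round(q,2))
reach([.50,.04,.30],[pi,0,get_ee_rot()[2]]); c=calibration("wrist"); p,d=snapshot("wrist"); np.savez("pics/w1.npz",p=p,d=d,**c)
K,D,R,t=cam(c);print("cam",-R.T@t,R[2],get_t())
cv2.imwrite("pics/w1.png",p)
# rectified plan view of plane z=.018, 2px/mm about the foot
s=.5; xs=np.arange(-120,120,s)/1000
def plan(p,z,c):
    X,Y=np.meshgrid(-xs,-xs) ; W=np.stack([C[0]+Y,C[1]+X,0*X+z],-1).reshape(-1,3)
    uv=project(W,c).astype(np.float32).reshape(len(xs),len(xs),2)
    return cv2.remap(p,uv[...,0],uv[...,1],cv2.INTER_LINEAR)
cv2.imwrite("pics/w1v.png",np.hstack([cv2.resize(p,(480,360)),]))
```

```text
[-3.14005980e+00  3.29883789e-05  2.81782074e+00]
cam [0.12586376 0.61687175 0.37262629] [ 0.29061764 -0.09890482 -0.95171383] [0.19878416 0.59209439 0.23053968]
0 [-0.49  0.4   0.56  1.64 -0.23  1.17 -1.45]
1.5707963267948966 [-0.36  0.38  0.35  1.64 -0.14  1.15  0.03]
-1.5707963267948966 [ 0.17  0.38 -0.41  1.63  0.16  1.17  2.86]
0 [-0.26  0.54  0.64  1.54 -0.34  1.18 -1.12]
1.5707963267948966 [-0.12  0.49  0.39  1.54 -0.2   1.15  0.32]
-1.5707963267948966 [-0.47  0.71  1.15  1.54 -0.66  1.32 -2.39]
cam [0.42701638 0.06550708 0.44197715] [ 0.29098672 -0.09659224 -0.95183857] 2.4083
```

View pics/w1.png

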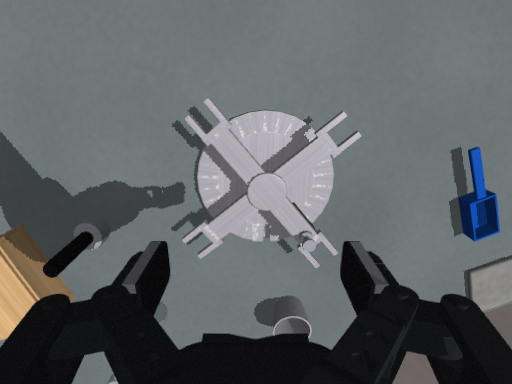

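The wrist picture shows the rack at about (265,185), the pin at (308,241), the mallet at (85,240), the cup at (290,320) and the scoop at (480,205). A notch 14 mm deep should show up in depth, so I'll take oblique views and search the ring for low points.

Run:
```python
from cell import *
from h import *
pi=np.pi
C=np.array([.5494,.0415]); 
xs=np.arange(-120,120,.8)/1000
def plan(p,z,c):
    Y,X=np.meshgrid(-xs,-xs); W=np.stack([C[0]+X,C[1]+Y,0*X+z],-1).reshape(-1,3)
    uv=project(W,c).astype(np.float32).reshape(len(xs),len(xs),2)
    return cv2.remap(p,uv[...,0],uv[...,1],cv2.INTER_LINEAR)
out=[]
def low(p,d,c,n):
    P=cloud(d,c).reshape(-1,3); r=np.hypot(*(P[:,:2]-C).T); m=(r>.074)&(r<.096)&(P[:,2]<.012)&(d.reshape(-1)>0)
    a=np.degrees(np.arctan2(P[m,1]-C[1],P[m,0]-C[0])); f=(r>.074)&(r<.096)&(abs(P[:,2]-.018)<.004)
    h,_=np.histogram(a,36,(-180,180)); print(n,m.sum(),"z foot",np.median(P[f,2]).round(4),{int(-180+10*i):int(v) for i,v in enumerate(h) if v>2}, np.median(a) if len(a) else "")
z=np.load("pics/w1.npz"); low(z["p"],z["d"],{k:z[k] for k in z.files if k not in "pd"},"w1"); out.append(plan(z["p"],.018,{k:z[k] for k in z.files if k not in "pd"}))
for n in("top","side"):
    z=np.load(f"pics/{n}0.npz"); low(z["p"],z["d"],calibration(n),n)
for n,p,y in (("w2",(.63,.16,.20),pi/2),("w3",(.70,.06,.20),0.),("w4",(.63,-.05,.20),-pi/2)):
    try: reach(p,[pi,0,y])
    except Unreachable as e: print(n,e); continue
    c=calibration("wrist"); im,d=snapshot("wrist"); np.savez(f"pics/{n}.npz",p=im,d=d,**c); low(im,d,c,n); out.append(plan(im,.018,c)); print(get_t())
while len(out)<4: out.append(out[0]*0)
cv2.imwrite("pics/plan.png",np.vstack([np.hstack(out[:2]),np.hstack(out[2:])]))
```

```text
w1 51 z foot 0.0177 {-30: 7, -20: 44} -17.000597453733093
top 28 z foot 0.0177 {-20: 23} -17.025644445422735
side 13 z foot 0.0166 {-20: 8} -14.748619556358571
w2 2 z foot 0.0175 {} -21.790965599601062
3.6167
w3 134 z foot 0.0173 {-30: 57, -20: 77} -19.476738732985034
4.7583
w4 127 z foot 0.0175 {-20: 127} -14.044405142341093
5.8583
```

View pics/plan.png

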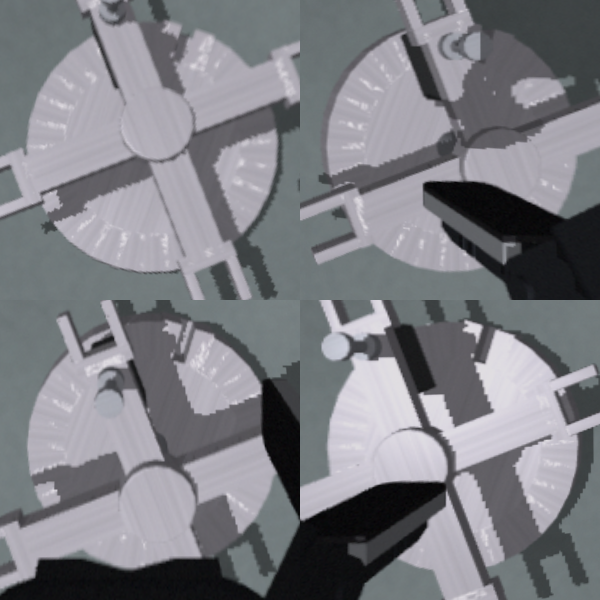

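The notch is visible in three views at about -17°, e.g. the slot at (185,340) and (484,343) in the plan pictures. I'll refine its angle, then turn the rack by pushing the opposite arm with the shut fingers, well away from the pin.

```bash
cat >> h.py <<'E'
def load(n):
    z=np.load(f"pics/{n}.npz"); return z["p"],z["d"],{k:z[k] for k in z.files if k not in "pd"}
def fit_circle(Q):
    A=np.c_[2*Q[:,:2],np.ones(len(Q))]; s=np.linalg.lstsq(A,(Q[:,:2]**2).sum(1),rcond=None)[0]; return s[:2],np.sqrt(s[2]+s[0]**2+s[1]**2)
def pin_at(d,c,near,rad=.03,lo=.086,hi=.11):
    "head disc centre: pixels of the head's top, rays onto its plane, enclosing circle"
    P=cloud(d,c); m=(np.hypot(P[...,0]-near[0],P[...,1]-near[1])<rad)&(P[...,2]>lo)&(P[...,2]<hi)
    Q=P[m]; zt=np.median(Q[:,2]); Q=Q[abs(Q[:,2]-zt)<.003]
    (x,y),r=cv2.minEnclosingCircle(Q[:,:2].astype(np.float32)); return np.array([x,y]),r,zt,Q.mean(0),len(Q)
def notch(d,c,C,a0=-17.5):
    P=cloud(d,c).reshape(-1,3); K,D,R,t=cam(c); o=-R.T@t
    ok=(d.reshape(-1)>0)&(P[:,2]<.0135); P=P[ok]
    W=o+(P-o)*((.018-o[2])/(P[:,2]-o[2]))[:,None]
    v=W[:,:2]-C; r=np.hypot(*v.T); a=np.degrees(np.arctan2(v[:,1],v[:,0])); m=(r>.074)&(r<.094)&(abs(a-a0)<12)
    lat=r[m]*np.sin(np.radians(a[m]-a0)); return (m.sum(),)+tuple(np.percentile(lat*1000,[3,50,97]).round(1)) if m.sum()>5 else None
E
python3 - <<'E'
from cell import *
from h import *
pi=np.pi; C=np.array([.5494,.0415])
D={n:load(n) for n in("w1","w2","w3","w4")}
z=np.load("pics/top0.npz"); D["top"]=(z["p"],z["d"],calibration("top"))
for n,(p,d,c) in D.items():
    print(n,"notch",notch(d,c,C),end=" ")
    P=cloud(d,c); r=np.hypot(P[...,0]-C[0],P[...,1]-C[1]); m=(abs(P[...,2]-.0675)<.004)&(r>.1)&(r<.142)
    q=pin_at(d,c,(.630,.072)); v=q[0]-C; print("pin",q[0].round(4),round(q[1],4),round(q[2],4),q[4],"ang",np.degrees(np.arctan2(v[1],v[0])).round(2),"r",np.hypot(*v).round(4))
    m=(abs(P[...,2]-.0735)<.0025)&(r<.035); Q=P[m]; print("   hub",cv2.minEnclosingCircle(Q[:,:2].astype(np.float32)),len(Q))
E
```

```text
w1 notch (np.int64(75), np.float64(-4.4), np.float64(0.4), np.float64(5.0)) pin [0.6317 0.071 ] 0.0092 0.0954 144 ang 19.69 r 0.0874
   hub ((0.5523740649223328, 0.03986867144703865), 0.025902679190039635) 1166
w2 notch None pin [0.6319 0.0711] 0.0096 0.0954 256 ang 19.71 r 0.0876
   hub ((0.55352783203125, 0.040274087339639664), 0.026175301522016525) 1276
w3 notch (np.int64(120), np.float64(-3.9), np.float64(0.6), np.float64(5.3)) pin [0.6329 0.0709] 0.0093 0.0952 269 ang 19.43 r 0.0885
   hub ((0.5528059601783752, 0.039913780987262726), 0.02641897462308407) 1416
w4 notch (np.int64(120), np.float64(-4.8), np.float64(-0.5), np.float64(3.8)) pin [0.6326 0.071 ] 0.0094 0.0952 230 ang 19.54 r 0.0883
   hub ((0.5525738596916199, 0.039636582136154175), 0.02631223388016224) 1232
top notch (np.int64(25), np.float64(-5.3), np.float64(-0.5), np.float64(6.1)) pin [0.6298 0.072 ] 0.0085 0.0963 27 ang 20.8 r 0.086
   hub ((0.5514892339706421, 0.04200967401266098), 0.03352520242333412) 209
```

The wrist camera gives the same centre at every yaw, (0.5527, 0.0400), so I'll use that and push.

```bash
cat >> h.py <<'E'
C=np.array([.5527,.0400])
def ang(p): v=np.asarray(p)[:2]-C; return np.degrees(np.arctan2(v[1],v[0]))
def u(a): return np.array([np.cos(np.radians(a)),np.sin(np.radians(a))])
E
python3 - <<'E'
from cell import *
from h import *
pi=np.pi; A=[]
for n in("w1","w3","w4"):
    p,d,c=load(n); k=notch(d,c,C,-17.5); print(k); A.append(-17.5+np.degrees((k[1]+k[3])/2000/.084))
N=np.mean(A); print("notch",A,N)
f=N+180; a0=21.4+180
T=f+0.7                      # a little short
st=C+.118*u(a0)+.046*u(a0+90); en=C+.118*u(T)+.031*u(T+90)
o=[pi,0,np.radians(f-90)]
print(st,en)
grab(20); reach([*st,.16],o); move_straight([*st,.045]); 
print(move_straight([*en,.045],feed=.06,stop_force=25)); print(get_ee_pos(),get_ft_force())
b=en+.02*u(T+90); move_straight([*b,.045]); move_straight([*b,.20],feed=.25)
for n,p,y in (("w5",(.55,-.02,.28),pi/2),):
    reach(p,[pi,0,y]); c=calibration("wrist"); im,d=snapshot("wrist"); np.savez(f"pics/{n}.npz",p=im,d=d,**c)
    q=pin_at(d,c,C+.086*u(N)); print(q,ang(q[0])); cv2.imwrite("pics/w5.png",im)
im,d=snapshot("top"); np.savez("pics/top5.npz",p=im,d=d); q=pin_at(d,calibration("top"),C+.086*u(N)); v=q[0]-[.5494,.0415]; print(q[0],np.degrees(np.arctan2(v[1],v[0])),get_t())
E
```

```text
(np.int64(81), np.float64(-3.9), np.float64(0.8), np.float64(5.5))
(np.int64(130), np.float64(-3.6), np.float64(1.1), np.float64(5.7))
(np.int64(124), np.float64(-4.4), np.float64(-0.1), np.float64(4.4))
notch [np.float64(-16.954325909399216), np.float64(-16.78380275608647), np.float64(-17.5)] -17.079376221828564
[ 0.45961975 -0.04588403] [0.43074709 0.04353366]
False
[0.43073904 0.04339318 0.04497619] [-0.46190141  0.37146925 -0.32492604]
(array([0.63456053, 0.01598335]), 0.008942740969359875, np.float64(0.09564471757866713), array([0.63421319, 0.01605822, 0.09561569]), 206) -16.35089552415425
[0. 0.] -175.68025504954306 13.15
  return _methods._mean(a, axis=axis, dtype=dtype,
  ret = ret.dtype.type(ret / rcount)
h.py:21: RuntimeWarning: Mean of empty slice.
  (x,y),r=cv2.minEnclosingCircle(Q[:,:2].astype(np.float32)); return np.array([x,y]),r,zt,Q.mean(0),len(Q)
  ret = um.true_divide(
```

The pin is at -16.4°, as planned, and the notch at -17.1°. I'll nudge it the last 0.7° and then fetch the mallet.

Run:
```python
from cell import *
from h import *
pi=np.pi; f=-17.08+180; T=f
en=C+.118*u(T)+.031*u(T+90); b=en+.02*u(T+90); o=[pi,0,np.radians(f-90)]
reach([*b,.13],o); move_straight([*b,.045],feed=.2); move_straight([*en,.045],feed=.05,stop_force=25)
move_straight([*b,.045],feed=.1); move_straight([*b,.20],feed=.3); release()
M=np.array([.548,-.2515])
for n,p,y in (("w6",(.55,-.02,.28),pi/2),("w7",(.548,-.28,.24),pi/2)):
    reach(p,[pi,0,y]); c=calibration("wrist"); im,d=snapshot("wrist"); np.savez(f"pics/{n}.npz",p=im,d=d,**c)
    if n=="w6": q=pin_at(d,c,C+.086*u(f-180)); print("pin",q[0],ang(q[0]))
    P=cloud(d,c); near=np.hypot(P[...,0]-M[0],P[...,1]-M[1])<.045
    for lo,hi in((.120,.135),(.027,.036)):
        Q=P[near&(P[...,2]>lo)&(P[...,2]<hi)]
        if len(Q)>5: print(n,lo,len(Q),cv2.minEnclosingCircle(Q[:,:2].astype(np.float32)),Q[:,2].mean())
print(get_t())
```

```text
pin [0.63409746 0.01317714] -18.238572013705284
w6 0.12 22 ((0.5487648248672485, -0.24140888452529907), 0.007210931740701199) 0.12150753519882368
w6 0.027 416 ((0.5477686524391174, -0.25024697184562683), 0.02403242141008377) 0.031170533434433937
w7 0.12 489 ((0.5475063323974609, -0.25142258405685425), 0.011112714186310768) 0.12707166281601173
w7 0.027 749 ((0.5475176572799683, -0.2511293590068817), 0.023866884410381317) 0.031297556275226214
18.6833
```

The second pin reading is -18.2°, further than intended. I'll cross-check with the four arms' direction from the stored pictures.

Run:
```python
from cell import *
from h import *
for n,a0 in(("w1",21.4),("w2",21.4),("w3",21.4),("w4",21.4),("w5",-16.4),("w6",-17.5),("w7",-17.5)):
    p,d,c=load(n); P=cloud(d,c); 
    hub=P[(abs(P[...,2]-.0735)<.0025)&(np.hypot(P[...,0]-C[0],P[...,1]-C[1])<.035)]; h=cv2.minEnclosingCircle(hub[:,:2].astype(np.float32)) if len(hub)>20 else None
    q=pin_at(d,c,C+.086*u(a0)) if n!="w7" else None
    v=P[...,:2]-C; out=[]
    for k in range(4):
        e=u(a0+90*k); L=v@e; S=v@np.array([-e[1],e[0]])
        m=(abs(P[...,2]-.0675)<.0035)&(d>0)&(abs(S)<.028)
        a=[]
        for r in np.arange(.098,.134,.004):
            s=S[m&(abs(L-r)<.002)]
            if len(s)>4 and .033<np.ptp(s)<.046: a.append((s.max()+s.min())/2)
        out.append((round(1000*np.mean(a),1),len(a)) if a else None)
    print(n,a0,"pin",ang(q[0]).round(2) if q else None,"hub",h and np.round(h[0],4),"arm tip offsets mm at r .116:",out)
```

```text
w1 21.4 pin 21.39 hub [0.5524 0.0399] arm tip offsets mm at r .116: [(np.float64(0.4), 9), (np.float64(0.2), 9), (np.float64(-0.9), 9), (np.float64(-1.2), 9)]
w2 21.4 pin 21.41 hub [0.5535 0.0403] arm tip offsets mm at r .116: [(np.float64(0.1), 9), (np.float64(-0.4), 9), None, None]
w3 21.4 pin 21.1 hub [0.5528 0.0399] arm tip offsets mm at r .116: [(np.float64(-0.1), 9), (np.float64(-0.3), 9), None, None]
w4 21.4 pin 21.23 hub [0.5526 0.0396] arm tip offsets mm at r .116: [(np.float64(-0.7), 8), None, (np.float64(-0.3), 9), (np.float64(-0.8), 9)]
w5 -16.4 pin -16.35 hub [0.5521 0.0402] arm tip offsets mm at r .116: [(np.float64(-0.4), 9), (np.float64(0.1), 4), (np.float64(-0.1), 9), (np.float64(-0.8), 9)]
w6 -17.5 pin -18.24 hub [0.5518 0.0403] arm tip offsets mm at r .116: [(np.float64(-1.4), 9), (np.float64(-1.3), 5), (np.float64(-1.4), 9), (np.float64(-2.2), 9)]
w7 -17.5 pin None hub None arm tip offsets mm at r .116: [None, None, None, None]
```

The arms confirm it: the rack now stands at -18.25°. It probably coasted after the faster touch. I'll push it back slowly from the other side, check it, then take the mallet.

```bash
cat >> h.py <<'E'
def arms(d,c,a0):
    P=cloud(d,c); v=P[...,:2]-C; A=[]
    for k in range(4):
        e=u(a0+90*k); L=v@e; S=v@np.array([-e[1],e[0]]); m=(abs(P[...,2]-.0675)<.0035)&(d>0)&(abs(S)<.028)
        for r in np.arange(.098,.134,.004):
            s=S[m&(abs(L-r)<.002)]
            if len(s)>4 and .033<np.ptp(s)<.046: A.append(((s.max()+s.min())/2,r))
    A=np.array(A); return a0+np.degrees(A[:,0].mean()/.116)
E
python3 - <<'E'
from cell import *
from h import *
pi=np.pi; T=-17.1+180; o=[pi,0,np.radians(T-90)]
g=lambda off:C+.118*u(T)+off*u(T-90)
grab(20); reach([*g(.055),.15],o); move_straight([*g(.055),.045],feed=.2); move_straight([*g(.037),.045],feed=.08); move_straight([*g(.031),.045],feed=.008)
dwell(.1); move_straight([*g(.037),.045],feed=.03); move_straight([*g(.05),.045],feed=.1); move_straight([*g(.05),.20],feed=.3); release()
reach((.55,-.02,.28),[pi,0,pi/2]); c=calibration("wrist"); im,d=snapshot("wrist"); np.savez("pics/w8.npz",p=im,d=d,**c)
q=pin_at(d,c,C+.086*u(-17)); print("pin",q[0],ang(q[0]),arms(d,c,-17),get_t())
E
```

```text
pin [0.6345982 0.0149321] -17.018619052008926 -17.20226975704983 25.9917
```

The rack now stands at -17.1°. Next I take the mallet and press the pin.

Run:
```python
from cell import *
from h import *
pi=np.pi; o=[pi,0,pi/2]; M=[.5475,-.2512]; X=[.6348,.0148]
reach([*M,.20],o); move_straight([*M,.077],feed=.12); grab(90); print("w",get_gripper_width(),get_ee_pos())
z0=get_ee_pos()[2]                       # face at z=0 here
move_straight([*M,z0+.15],feed=.15); reach([*X,z0+.15],o)
move_straight([*X,z0+.105],feed=.15); print(get_ft_force())
hit=move_straight([*X,z0+.077],feed=.03,stop_force=35)
print(hit,"face z",get_ee_pos()[2]-z0,get_ft_force(),get_wrist_torque()); 
c=calibration("side"); im,d=snapshot("side"); cv2.imwrite("pics/s9.png",cv2.resize(im[100:260,150:310],(640,640)))
print(get_t())
```

```text
w 0.0198809706886436 [ 0.54735308 -0.25125069  0.07725615]
[ 0.00805773  0.14168002 -2.10608631]
False face z 0.07964589542274196 [-5.57919114  0.82053869 18.43280186] [0.26600543 1.58620124 0.01452531]
32.5667
```

View pics/s9.png

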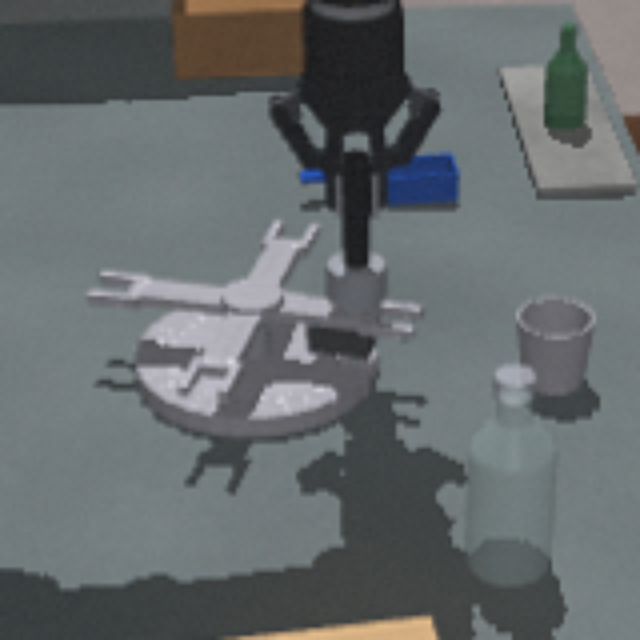

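The picture shows the mallet head at (357,285) pressing the pin down, with the face at 79.6 mm, about home level. I'll press a little harder, lift off, and check that it stays latched.

Run:
```python
from cell import *
from h import *
pi=np.pi; X=[.6348,.0148]; z0=.0773
print(move_straight([*X,z0+.073],feed=.02,stop_force=30),get_ee_pos()[2]-z0,get_ft_force())
dwell(.2); move_straight([*X,z0+.14],feed=.15)
reach([.55,-.05,.30],[pi,0,pi/2]); c=calibration("wrist"); im,d=snapshot("wrist"); np.savez("pics/w10.npz",p=im,d=d,**c); cv2.imwrite("pics/w10.png",im)
P=cloud(d,c); m=np.hypot(P[...,0]-X[0],P[...,1]-X[1])<.012; print(np.percentile(P[m][:,2],[10,50,90]).round(4) if m.sum() else None,m.sum(),get_gripper_width(),get_t())
try: print(pin_at(d,c,X,lo=.076,hi=.11))
except Exception as e: print(e)
```

```text
True 0.07972555275662578 [-3.60033125  0.30398149 10.03225554]
[0.0671 0.0784 0.0803] 312 0.02018331490918602 34.2
(array([0.63444823, 0.01529117]), 0.008537758141756058, np.float64(0.07967105433598093), array([0.63424883, 0.01524607, 0.07958297]), 166)
```

View pics/w10.png

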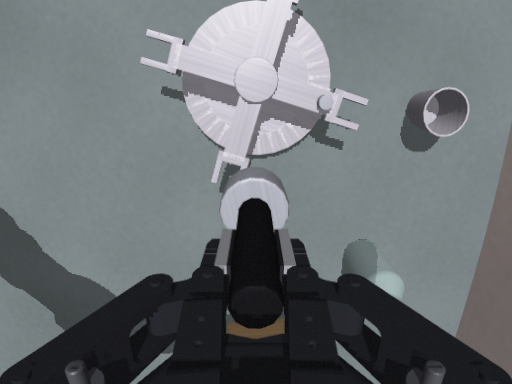

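The pin head at (325,102) stays down, with its top at 79.7 mm (home is 80 mm), so it is latched. The mallet is held straight. I'll put it back where it stood.

Run:
```python
from cell import *
from h import *
pi=np.pi; o=[pi,0,pi/2]; M=[.5475,-.2512]; z0=.0773
reach([*M,z0+.05],o); move_straight([*M,z0+.012],feed=.1); print(move_straight([*M,z0-.006],feed=.02,stop_force=6),get_ee_pos()[2]-z0)
release(); dwell(.3); move_straight([*M,.24],feed=.15); reach((.548,-.28,.26),o)
c=calibration("wrist"); im,d=snapshot("wrist"); P=cloud(d,c); near=np.hypot(P[...,0]-M[0],P[...,1]-M[1])<.045
for lo,hi in((.120,.135),(.027,.036)):
    Q=P[near&(P[...,2]>lo)&(P[...,2]<hi)]; print(lo,len(Q),cv2.minEnclosingCircle(Q[:,:2].astype(np.float32)) if len(Q) else "",Q[:,2].mean())
im,d=snapshot("top"); P=cloud(d,calibration("top")); m=np.hypot(P[...,0]-.632,P[...,1]-.0165)<.006; print("pin z",np.median(P[m][:,2]),get_t())
for nm,lo,hi,(a,b,c_,e) in (("bottle",.02,.2,(280,135,325,175)),("cup",.03,.08,(200,115,240,150))):
    Q=P[b:e,a:c_].reshape(-1,3); Q=Q[(Q[:,2]>lo)&(Q[:,2]<hi)]; print(nm,Q.mean(0).round(4))
```

```text
True -4.3926807389751965e-05
0.12 429 ((0.547995388507843, -0.2512531280517578), 0.01097080111503601) 0.12710545960060168
0.027 685 ((0.547745406627655, -0.2511883080005646), 0.0239977166056633) 0.03134092719626701
pin z 0.0802224706625295 38.9583
bottle [ 0.7183 -0.2261  0.1096]
cup [0.8021 0.0084 0.0504]
```

The mallet stands upright, the pin is home, and the bottle and cup haven't moved, so I'm handing the job in.

```bash
python3 -c "
from cell import *
print(close_job())"
```

```text
the job is handed in; nothing more can be done
None
```

The rack is locked: I turned it to the notch, pressed the pin fully home with the mallet and stood the mallet back upright where it was; the bottle and cup measured unmoved, the scoop was never approached or re-measured, and the job was handed in at about 39 s (result not reported back).

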